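Copy a bracket's slant with a clamping bevel

TASK

On the fixture board, swing the bevel's blade until its one arm lies flush against the bracket that is screwed down, then press the clamp lever firmly all the way down to lock the blade. Then gently push the loose bracket along the board until its long upright face lies flush against the blade's other arm, and leave it there flat on the board, with the blade still locked against the screwed-down bracket; do not disturb the spools, screwdriver and breadboard around the board.

Things in the scene. Friction and masses are not known exactly. Their poses are not given: they have to be found in the camera images.
- board: Plywood fixture board, 330 x 400 x 12 mm, fixed. Origin on the bench under the blade's pivot; x away from the robot, y left, z up. It spans x -185 to 145, y -200 to 200 mm; top at z = 12 mm. The bevel's dark stock runs from the pivot along +x to x = 138 mm, 26 mm wide, to z = 30 mm; at x = 23 to 37 mm it is 72 mm wide with two cheeks up to z = 60 mm that carry the clamp lever.
- blade (a joint): Angle (rad) of the bevel's blade, -0.42 to 0.45; 0 along the board's y; positive counter-clockwise from above, so the -y arm moves to +x. Stiff (0.5 N m, 5 N at 100 mm), stays where left; the screwed-down bracket stops the -y arm. Starts -0.41 to -0.34, that arm 0.19 to 0.66 rad short of the bracket. With the lever pressed down firmly it takes 7 to 10 N at 100 mm to slip, so do not push harder.
- blade_pivot (a point): On the pivot axis, 39 mm above the bench, at the top of the blade's bar; turns with the blade: y along the bar, z up. Plain aluminium bar 14 mm wide (x -7 to 7 mm), 22 mm high (17 to 39 mm above the bench), from y = -145 to +150 mm. A steel disc of radius 50 mm, 4 mm thick, lies on top of it around the pivot.
- lock (a joint): Angle (rad) of the clamp lever: 0 = raised (handle rises 0.8 rad above level, to the board's +x), 0.78 to 0.86 = fully down (handle about level), blade locked. Level axis along the board's y at board x = 30 mm, 50 mm above the bench. Stays where left; 0.45 N m to turn (8 N at 55 mm from the axis), from 0.7 on the brake bites and it goes hard: press until 14 to 18 N. Starts at 0 to 0.12.
- lock_tip (a point): Middle of the end of the clamp lever's handle, 87 mm from the lever's axis. The black handle is 18 mm wide and 12 mm thick over the last 40 mm; the arm behind it is 14 mm wide, 8 mm thick.
- sample: Screwed-down bracket: aluminium channel, open side up, 70 mm long, 45 mm deep, 25 mm high, 4 mm walls, two dark screws in its floor, fixed beyond (+x) the blade's -y arm. Origin on the pivot axis, at the board's top. Its near upright face is the plane x = 7 mm, y -133 to -63 mm, looking to -x. Its yaw relative to the board (-0.15 to 0.25 rad) is the blade angle to set.
- sample_face (a point): Middle of the screwed-down bracket's near upright face (12.5 mm above the board); axes as sample.
- bracket: Loose bracket to push, the same aluminium channel without screws: 70 mm long (y -35 to 35 mm), 100 to 210 g. Origin: middle of the lower edge of its far upright face, the plane x = 0 looking to +x, towards the blade's +y arm; its near upright face is the plane x = -45 mm, where it can be pushed; 25 mm high, 4 mm walls; z up. Starts on the board, short (-x) of that arm.
- bracket_face (a point): Middle of the loose bracket's far upright face, the one to lie against the blade, 12.5 mm above its underside; axes as bracket.
- spool_a: Red spool, diameter 52 mm, 45 mm high, standing on the bench beside the board; leave alone. Origin centre of its underside.
- spool_b: Black spool, diameter 62 mm, 40 mm high, on the bench beside the board; leave alone. Origin centre of its underside.
- driver: Screwdriver lying on the bench beyond the breadboard; leave alone.
- breadboard: White breadboard, 55 x 165 x 9 mm, on the bench beside the board; leave alone. Origin centre of its underside.
There are look-alikes about, which are no part of the job. Leave any yellow look-alike of the bracket alone.

How it is judged:
By the outcome, as a careful person would: the job done as asked, in the order asked, and still so for the second after the job is handed in, with the robot touching nothing.
It also fails if it takes over 54 s, if anything falls off the work surface, if the arm or the gripper's body presses on something with over 40 N, if the wrist force passes 120 N, or if a joint passes its speed limit or range.

ROBOT

A 6-joint arm with a two-finger parallel gripper is mounted at the origin on the work surface. World frame = base frame: x ahead of the robot, y to its left, z up, the work surface at z = 0. Lengths are in mm, angles in rad, forces in N, time in s.
With the tool pointing down it reaches from about 350 to 975 mm from the base axis. Payload 7.1 kg.
Tool frame: the origin (TCP) lies on the front face of the gripper's body, between the roots of the fingers; the fingertips stand 80 mm ahead of it and the grasp point (between the pads) lies 61 mm ahead of it (env.tips_ahead is the distance from the TCP to the fingertips, in mm); z points along the fingers, y is the line along which they close (so a half turn about z gives the same grasp; the last joint's range is limited). The gripper opens to 88 mm and grips with 3 to 60 N. Pads are 20 mm wide; open, the fingers measure 115 mm over their backs; the gripper's body (75 mm by 178 mm) begins 61 mm behind the grasp point.
Start: joints at [-1.325, 0.423, 1.63, -0, 1.089, -0.019], TCP at [163.591, -603.194, 302.675] pointing down, gripper open.
Joint ranges: [-3, 3], [-0.9, 2.11], [0.09, 2.58], [-1.31, 4.45], [0.11, 2.69], [-2.54, 2.54]. Speed limits (rad/s): [2.39, 2.39, 3.01, 3.14, 3.14, 3.14].

INTERFACE

Orientations are given as a unit quaternion [x, y, z, w].
In Python, from station import env, set_gripper, viewer, workorder gives the robot as it stands. Calls block until the motion is done:
- env.reach(position, orientation): joint-space move of the TCP to a pose.
- env.move_l(position, rot=None, rate=150, f_stop=None): straight line of the TCP; rot=None keeps the orientation; rate is the mean speed in mm/s. With f_stop (N) it stops when the force on the tool has changed by that much, and returns True; else False.
- env.move_joints(angles): joint-space move.
- set_gripper(opening): finger opening in mm; the grip force is fixed at half the most; returns when the fingers have stopped.
- env.hold(seconds).
- env.ik(position, orientation): joint angles nearest the present ones, or None.
- env.read_state(): the state.
- viewer.camera(name): name is "scene" or "top" or "wrist"; returns the picture (480x640x3 uint8, blue, green, red); there is no depth.
- viewer.camera_params(name): a dict with "fx", "fy", "cx", "cy" (pixels), "pose" (4x4, takes a point from camera to world coordinates); the wrist camera has in their place "tool_from_camera" (4x4, takes a point from camera to tool coordinates, whose origin is the TCP and whose axes are the flange's). Camera axes: x right, y up, looking along -z (the intrinsics and any distortion apply to the point x, -y, -z); pixel columns grow to the right and rows downward; lengths in mm; the calibration is good to about 2 mm. The wrist camera is an equidistant fisheye: a pixel r from the principal point sees the ray r / f radians off the axis. A picture is of the moment at which its call begins: read the wrist's pose just before it. camera_params takes no time and is no camera call.
A pose or a line that the arm cannot do raises env.IKError and nothing moves.
- workorder.sign_off(): hands the job in; it is judged then, once.
The state is a dict: "time_s": time; "qpos": joint angles; "dq": joint speeds; "tau": joint torques, N m; "tool_pos": TCP position; "orientation": TCP orientation; "force": force on the tool from outside, world axes, zero at the start; "wrist_torque": the same for the moment, N m; "width": finger opening in mm; "grip_force": force on a finger pad.
Only numpy, scipy, OpenCV 4.12 (cv2) and the standard library are available. Lean on these libraries where they do the work, as an engineer would, in place of code of your own. Each camera call takes 0.05 s, during which the arm holds its last target. There are 200 camera calls.

## Working session

There is one attempt and no reset: what is moved stays moved. The work goes in short steps, each a Python script; the robot and the scene stay as the last script left them, time stands still between calls to the robot, and variables do not carry over. Pictures are saved under pics/ and viewed, at most 10 in all, crops included, and the job is handed in when it is done.

```bash
mkdir -p pics; ls; python3 - <<'E'
from station import env, viewer
import cv2, numpy as np
for n in ("scene","top"):
    cv2.imwrite(f"pics/{n}0.png",viewer.camera(n))
    p=viewer.camera_params(n); print(n,{k:np.round(v,3).tolist() for k,v in p.items()})
print({k:np.round(v,3).tolist() for k,v in viewer.camera_params("wrist").items()})
s=env.read_state(); print(s)
E
```

```text
pics
scene {'fx': 433.613, 'fy': 433.613, 'cx': 322.454, 'cy': 239.497, 'pose': [[0.885, -0.288, 0.365, 866.166], [0.465, 0.567, -0.68, -573.359], [-0.011, 0.772, 0.636, 710.823], [0.0, 0.0, 0.0, 1.0]]}
top {'fx': 618.506, 'fy': 618.506, 'cx': 315.928, 'cy': 233.385, 'pose': [[-0.011, 0.987, -0.16, 296.908], [-1.0, -0.012, -0.008, 55.251], [-0.01, 0.16, 0.987, 1609.983], [0.0, 0.0, 0.0, 1.0]]}
{'fx': 371.648, 'fy': 371.648, 'cx': 322.74, 'cy': 237.242, 'tool_from_camera': [[-0.001, 0.953, 0.304, 83.775], [1.0, 0.001, 0.001, 0.792], [0.0, 0.304, -0.953, -81.884], [0.0, 0.0, 0.0, 1.0]]}
{'time_s': 0.1, 'qpos': array([-1.32501527e+00,  4.23779796e-01,  1.63058641e+00,  2.75897448e-05,
        1.08862851e+00, -1.90250657e-02]), 'dq': array([-0.00109098,  0.00049709, -0.00302753,  0.0007723 ,  0.00232691,
        0.00010562]), 'tau': array([-9.44081585e-04, -5.45618033e+01, -2.74323499e+01,  6.45395718e-02,
        1.87860400e-02, -1.32285197e-05]), 'tool_pos': array([ 163.49701592, -602.83390783,  301.98043909]), 'orientation': array([ 9.91248114e-01,  1.32010170e-01, -6.71719663e-05, -6.97911148e-04]), 'force': array([-0.02849633,  1.1542175 , -0.06858875]), 'wrist_torque': array([ 0.03501987, -0.01965099, -0.04753551]), 'grip_force': 0.0, 'width': 87.67442327868407}
```

View pics/scene0.png

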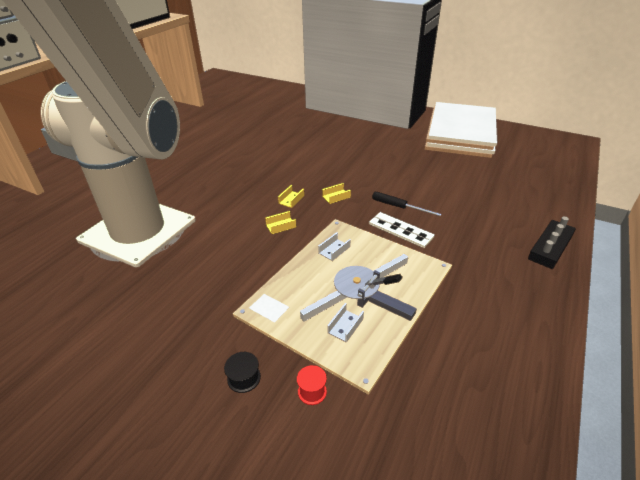

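View pics/top0.png

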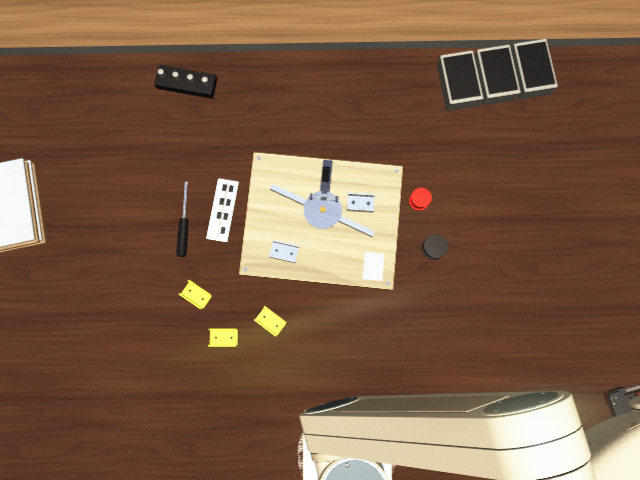

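Top view: board with corners about (254,153), (402,166), (393,289), (240,275). The pivot disc is at (323,210), the screwed-down bracket at (361,203), the loose bracket at (284,251), and the stock and lever at (326,175). Possible mix-ups for the loose bracket are the screwed-down one (361,203) and the yellow look-alikes at (195,294), (223,337) and (270,321). I choose the grey one short of the +y arm, (284,251), and check it in a crop.

```bash
cat > h.py <<'E'
import numpy as np, cv2
from scipy.spatial.transform import Rotation as R
from station import env, set_gripper, viewer, workorder
def ray(n,uv,st=None):
    p=viewer.camera_params(n); uv=np.atleast_2d(np.array(uv,float))
    x=(uv[:,0]-p['cx'])/p['fx']; y=(uv[:,1]-p['cy'])/p['fy']
    if n=='wrist':
        r=np.hypot(x,y)+1e-9; k=np.sin(r)/r
        d=np.c_[x*k,-y*k,-np.cos(r)]
        T=np.eye(4); T[:3,:3]=R.from_quat(st[1]).as_matrix(); T[:3,3]=st[0]
        T=T@np.array(p['tool_from_camera'])
    else: d=np.c_[x,-y,-np.ones_like(x)]; T=np.array(p['pose'])
    return T[:3,3], d@T[:3,:3].T
def at(n,uv,z,st=None):
    o,d=ray(n,uv,st); return o+d*((z-o[2])/d[:,2])[:,None]
def proj(n,P,st=None):
    p=viewer.camera_params(n); P=np.atleast_2d(np.array(P,float))
    if n=='wrist':
        T=np.eye(4); T[:3,:3]=R.from_quat(st[1]).as_matrix(); T[:3,3]=st[0]
        T=T@np.array(p['tool_from_camera'])
    else: T=np.array(p['pose'])
    c=(P-T[:3,3])@T[:3,:3]; x,y,z=c[:,0],-c[:,1],-c[:,2]
    if n=='wrist':
        r=np.hypot(x,y)+1e-9; k=np.arctan2(r,z)/r
    else: k=1/z
    return np.c_[p['cx']+p['fx']*x*k,p['cy']+p['fy']*y*k]
E
python3 - <<'E'
from h import *
im=cv2.imread("pics/top0.png")
c=im[145:295,230:410]; cv2.imwrite("pics/c1.png",cv2.resize(c,None,fx=4.4,fy=4,interpolation=cv2.INTER_CUBIC)[:, :792])
P=at('top',[(254,153),(402,166),(393,289),(240,275)],12); print(P.round(1))
print(np.linalg.norm(np.roll(P,-1,0)-P,axis=1))
print(at('top',[(323,210)],43),at('top',[(361,203),(284,251)],37))
E
```

```text
[[ 775.5  232.    12. ]
 [ 734.4 -162.3   12. ]
 [ 408.  -128.4   12. ]
 [ 448.7  266.6   12. ]]
[396.4778806  328.1268193  397.11844627 328.6414986 ]
[[611.49867143  49.44589368  43.        ]] [[629.97623314 -49.40459861  37.        ]
 [506.74447439 150.8080269   37.        ]]
```

View pics/c1.png

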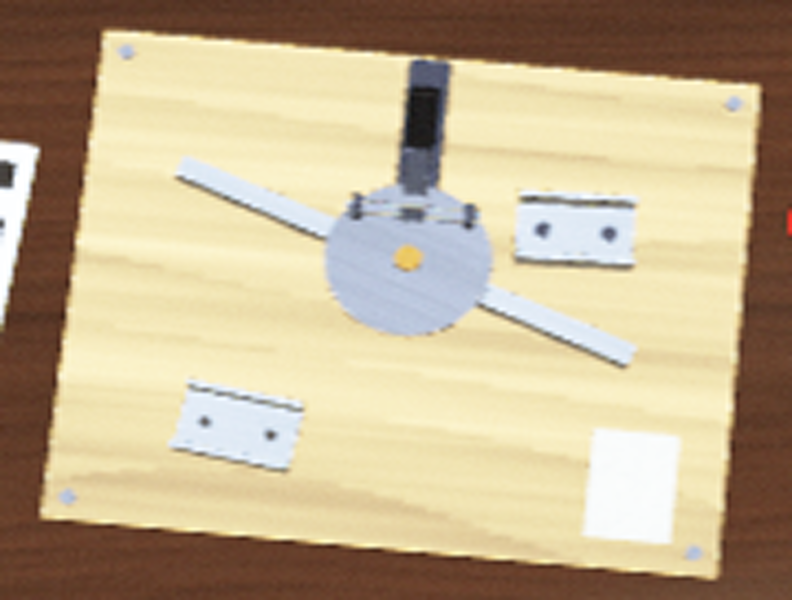

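The crop confirms it: the loose bracket (crop 235,425) lies short of the +y arm, and the screwed-down bracket is at (575,230). The board measures 397 x 328 mm, which matches. Next I hover with the wrist camera and rectify its picture into the board frame.

```bash
cat >> h.py <<'E'
Y0=-0.104; P0=np.array([611.5,49.4])
def w(x,y,yaw=None):
    c,s=np.cos(Y0),np.sin(Y0); return P0+np.array([c*x-s*y,s*x+c*y])
def q(yaw,flip=True):  # tool down; tool x along board -x (flip) or +x at board-relative yaw
    return R.from_euler('z',Y0+yaw+(np.pi if flip else 0)).__mul__(R.from_euler('x',np.pi)).as_quat()
def shot(name):
    s=env.read_state(); st=(s['tool_pos'],s['orientation']); im=viewer.camera('wrist')
    cv2.imwrite(f'pics/{name}.png',im); np.savez(f'pics/{name}.npz',p=st[0],q=st[1]); return im,st
def rect(im,st,z,x0,x1,y0,y1,k,n='wrist'):  # rows: x from x1 down to x0 ; cols: y from y1 down to y0
    W,H=int((y1-y0)*k),int((x1-x0)*k)
    yy,xx=np.meshgrid(y1-np.arange(W)/k,x1-np.arange(H)/k)
    c,s=np.cos(Y0),np.sin(Y0)
    P=np.stack([P0[0]+c*xx-s*yy,P0[1]+s*xx+c*yy,np.full_like(xx,z)],-1).reshape(-1,3)
    m=proj(n,P,st).reshape(H,W,2).astype(np.float32)
    return cv2.remap(im,m,None,cv2.INTER_CUBIC)
E
python3 - <<'E'
from h import *
for f in (True,False):
    j=env.ik([*w(-40,0),340],q(0,f)); print(f,None if j is None else j.round(2))
try: env.reach([*w(-40,0),340],q(0,True))
except env.IKError as e: print(e); env.reach([*w(-40,0),340],q(0,False))
im,st=shot('w1'); print(st, env.read_state()['time_s'],env.read_state()['force'])
cv2.imwrite('pics/r1.png',rect(im,st,39,-150,150,-200,200,2))
E
```

```text
True [ 0.07  0.31  1.71  0.    1.12 -1.39]
False [ 0.07  0.31  1.71 -0.    1.12  1.75]
(array([571.79949198,  52.82803655, 339.92263826]), array([ 5.26153772e-02,  9.98614848e-01, -8.04493675e-05, -4.04632332e-05])) 2.8833 [-0.34423898  0.26422073 -0.83432124]
```

View pics/r1.png

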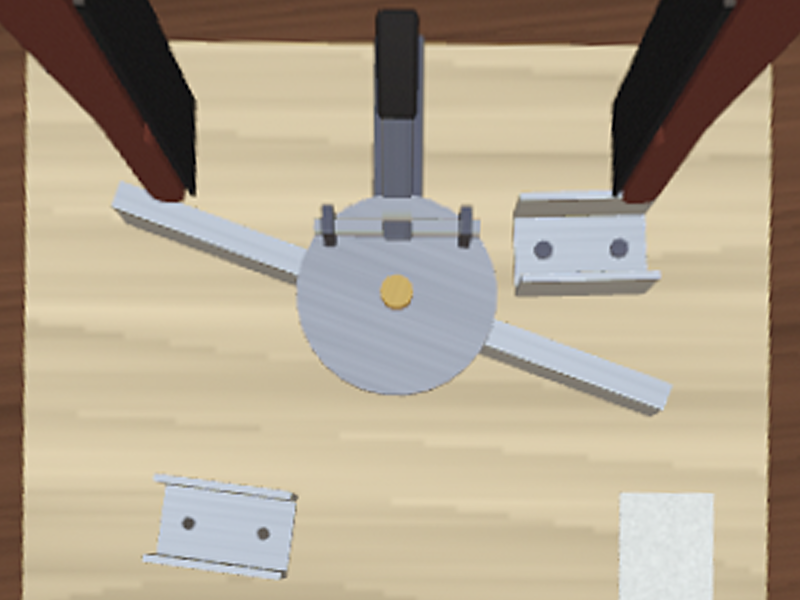

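The rectified view at z=39 (x=150-row/2, y=200-col/2) shows the pivot at (397,292), about (2,1) mm. The screwed-down bracket's near face runs (515,281)–(660,276), a yaw of about +0.034. The blade sits at about -0.36, and the loose bracket's near edge runs (143,562)–(285,578). Next I swing the blade.

```bash
python3 - <<'E'
from h import *
p=lambda x,y,z:[*w(x,y),z]
set_gripper(0); 
env.reach(p(-78,-100,200),q(0.034)); env.move_l(p(-78,-100,101),rate=150)
print(env.read_state()['force'].round(2))
hit=env.move_l(p(2,-100,101),rate=35,f_stop=12)
s=env.read_state(); d=np.array(s['tool_pos'][:2])-P0; c,sn=np.cos(Y0),np.sin(Y0)
print(hit,c*d[0]+sn*d[1],-sn*d[0]+c*d[1],s['force'].round(2),s['time_s'])
env.hold(0.2); print(env.read_state()['force'].round(2))
env.move_l(p(-40,-100,101)); env.move_l(p(-60,-60,300),rate=250)
env.reach(p(-60,-40,340),q(0))
im,st=shot('w2'); print(env.read_state()['time_s'])
cv2.imwrite('pics/r2.png',rect(im,st,39,-150,150,-200,200,2))
E
```

```text
[0.39 0.16 0.4 ]
True -13.91764850521769 -100.83468253527761 [-0.34 -0.71 -0.29] 7.4667
[-0.27 -0.28  0.34]
9.3083
```

View pics/r2.png

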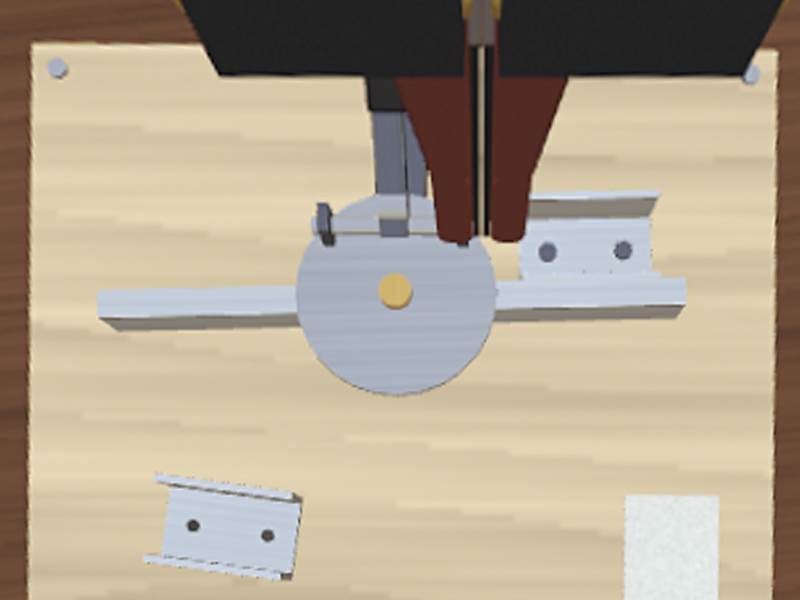

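The blade now runs (100,292)–(685,279), a yaw of about +0.022, and lies against the bracket's near wall (row 277). I check for a gap in one crop.

```bash
python3 - <<'E'
from h import *
d=np.load('pics/w2.npz'); im=cv2.imread('pics/w2.png')
cv2.imwrite('pics/r2z.png',rect(im,(d['p'],d['q']),38,-15,35,-150,-50,8))
E
```

```text
(no output)
```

View pics/r2z.png

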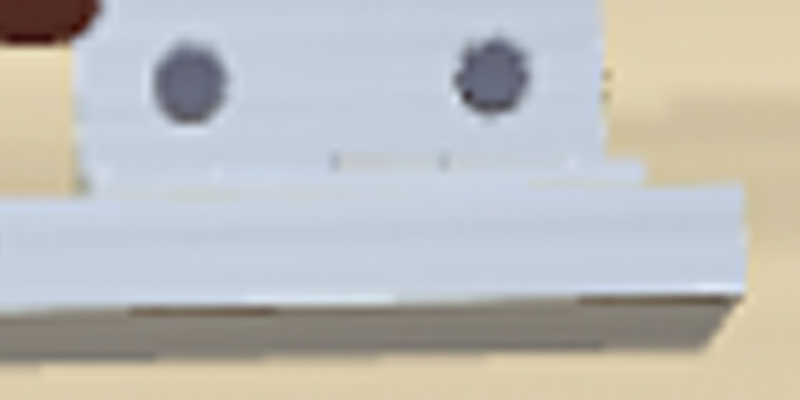

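The bracket's rim shows as an even ~3 mm strip behind the blade along its whole length (left (85,193), right (640,185)), so the blade is flush. Next I press the lever.

```bash
python3 - <<'E'
from h import *
p=lambda x,y,z:[*w(x,y),z]
env.reach(p(87,0,225),q(0)); 
z=env.read_state()
hit=env.move_l(p(87,0,128),rate=35,f_stop=16)
s=env.read_state(); print(hit,s['tool_pos'].round(1),s['force'].round(2),s['time_s'])
env.hold(0.1); s=env.read_state(); print(s['tool_pos'].round(1),s['force'].round(2))
im,st=shot('w3')
E
```

```text
True [702.6  39.9 183.2] [ 0.78 -0.07  2.49] 11.5167
[702.4  39.9 183.3] [ 1.95 -0.62  2.57]
```

```bash
python3 - <<'E'
from h import *
p=lambda x,y,z:[*w(x,y),z]
for i in range(4):
    hit=env.move_l(p(87,0,126),rate=25,f_stop=16)
    s=env.read_state(); print(hit,s['tool_pos'].round(1),s['force'].round(2),s['time_s'])
    if s['tool_pos'][2]<145: break
E
```

```text
True [701.7  40.3 134.9] [-0.38 -0.82  4.11] 13.4917
```

```bash
python3 - <<'E'
from h import *
p=lambda x,y,z:[*w(x,y),z]
env.move_l(p(87,0,139),rate=60); print(env.read_state()['force'].round(2))
hit=env.move_l(p(87,0,124),rate=12,f_stop=17)
s=env.read_state(); print(hit,s['tool_pos'].round(1),s['force'].round(2),s['time_s'])
env.move_l(p(87,0,200),rate=200); env.reach(p(-100,20,340),q(0))
im,st=shot('w4'); print(env.read_state()['time_s'])
cv2.imwrite('pics/r4.png',rect(im,st,38,-150,140,-150,200,2.06))
E
```

```text
[-0.6  -0.14 -0.93]
True [698.2  40.4 134.9] [-1.09 -0.32  5.64] 14.3667
15.8333
```

View pics/r4.png

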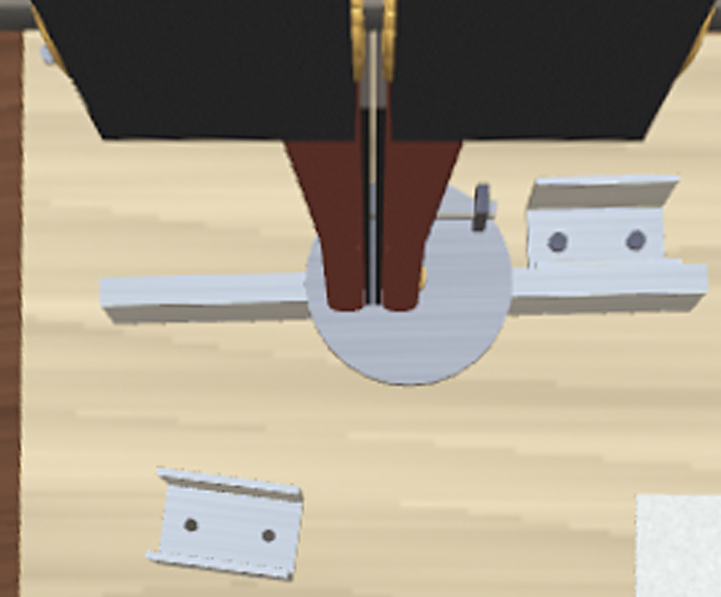

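Lever: it stopped hard at the same height twice, so it is locked. The blade (100,305)–(707,292) is still flush. The loose bracket's near face runs (147,560)–(292,580), giving a centre of (-136.7,93.5), a yaw of -0.137 and a length of 71 mm, which fits.

```bash
python3 - <<'E'
from h import *
p=lambda x,y,z:[*w(x,y),z]
n=np.array([np.cos(.137),-np.sin(.137)]); c=np.array([-136.7,93.5])
set_gripper(35)
env.reach(p(*(c-n*32),180),q(-0.137)); env.move_l(p(*(c-n*32),98),rate=150)
env.move_l(p(*(c-n*13),98),rate=60)
b=np.array([-52.5,90.]) - 10*np.array([1,0.022])
env.move_l(p(b[0]-10,b[1]-.2,98),q(0.022),rate=35)
env.hold(0.2); print(env.read_state()['force'].round(2),env.read_state()['time_s'])
hit=env.move_l(p(b[0]+6,b[1]+.2,98),rate=7,f_stop=3.5)
s=env.read_state(); d=np.array(s['tool_pos'][:2])-P0; C,S=np.cos(Y0),np.sin(Y0)
print(hit,C*d[0]+S*d[1],-S*d[0]+C*d[1],b,s['force'].round(2),s['time_s'])
im,st=shot('w5')
v=rect(im,st,37.5,-70,30,20,170,5); v2=rect(im,st,38,-15,20,-150,-30,6.25)
cv2.imwrite('pics/r5.png',v); 
E
```

```text
[-0.38  0.34 -0.48] 21.05
True -64.13340122692637 89.63183332410071 [-62.5   89.78] [-0.49 -0.86 -0.05] 22.35
```

View pics/r5.png

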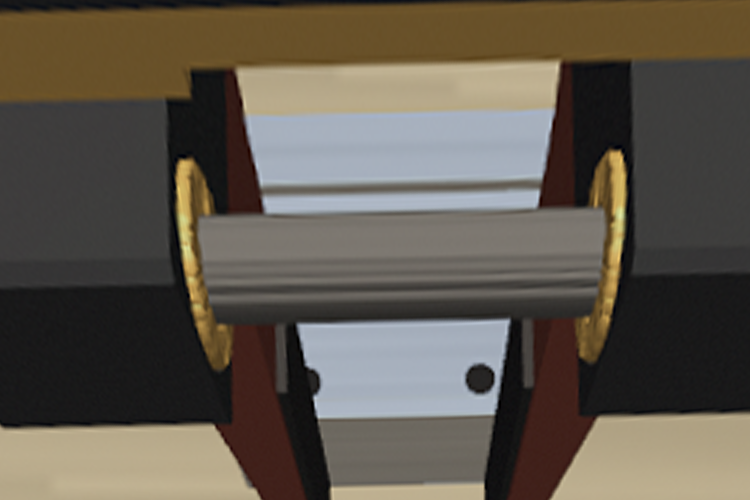

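The blade's top (rows 112–185) and the bracket's rim (192–212) are separated only by a thin, even dark line, which is the blade's side. I push gently once more to make sure, then back off and look.

```bash
python3 - <<'E'
from h import *
p=lambda x,y,z:[*w(x,y),z]
C,S=np.cos(Y0),np.sin(Y0)
def loc():
    d=np.array(env.read_state()['tool_pos'][:2])-P0; return round(C*d[0]+S*d[1],2),round(-S*d[0]+C*d[1],2)
for k in range(2):
    hit=env.move_l(p(-56,90,98),rate=5,f_stop=4.0); s=env.read_state()
    print(hit,loc(),s['force'].round(2),s['time_s']); env.hold(0.1)
env.move_l(p(-85,89.5,98),rate=60); env.move_l(p(-85,89.5,200),rate=200)
env.reach(p(-60,5,340),q(0)); env.hold(.1)
im,st=shot('w6'); print(env.read_state()['time_s'])
cv2.imwrite('pics/r6.png',rect(im,st,38,-70,60,-155,155,2.58))
E
```

```text
True (np.float64(-63.85), np.float64(89.47)) [-0.25  0.26  0.03] 23.0833
True (np.float64(-63.62), np.float64(89.31)) [-0.69  0.64  0.26] 23.8167
25.925
```

View pics/r6.png

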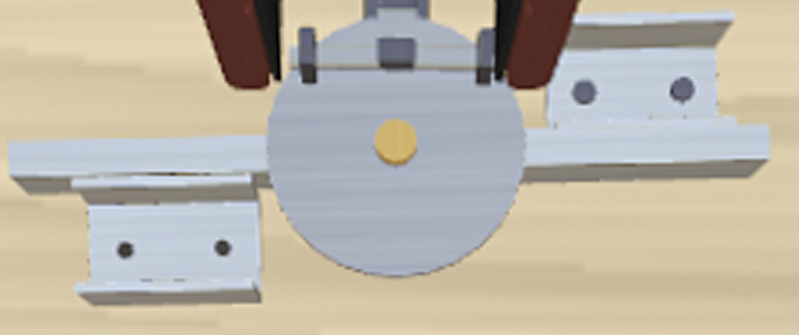

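The blade spans the full width and the bracket rim (75,180)–(253,176) lies against the +y arm. I use the last view for a close crop of that contact, with the other contact underneath.

```bash
python3 - <<'E'
from h import *
d=np.load('pics/w6.npz'); im=cv2.imread('pics/w6.png'); st=(d['p'],d['q'])
a=rect(im,st,38,-30,5,40,140,8); b=rect(im,st,38,-10,25,-150,-50,8)
cv2.imwrite('pics/r6z.png',np.vstack([a,b]))
E
```

```text
(no output)
```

View pics/r6z.png

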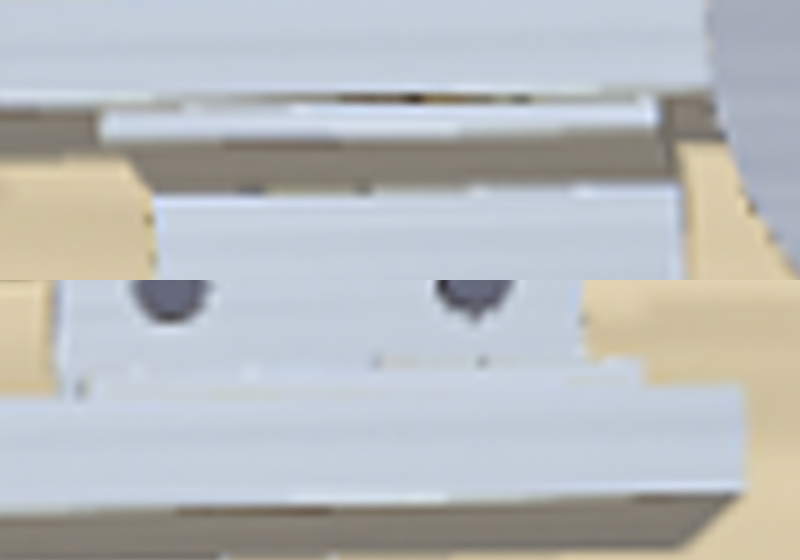

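Both contacts look flush. The rim is parallel to the blade edge ((100,104)–(650,92) against (100,138)–(655,128)), and the ~0.7 mm dark line between them is the blade's 2 mm of extra height. The screwed-down side is unchanged and the robot is clear.

```bash
python3 -c "
from station import workorder
print(workorder.sign_off())"
```

```text
the job is handed in; nothing more can be done
None
```

I handed the job in at about 26 s of robot time: the blade is flush on the screwed-down bracket and locked, the loose bracket is flush against the blade's other arm by the last close-up, and I saw no contact with anything else.

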